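# Show the camera the red marker in the pop-up mirror

### The job

Take the pop-up mirror by its yellow tab and first pull it straight up out of its cup to the stop; only then turn it until the small camera on the rail sees the middle of the red marker (on one of the two jar lids) in the mirror, which is when the red pointer on the disc above the mirror points at it. The mirror drops when it is let go, so finish while still gripping the tab, mirror up at its stop and still at that angle. Leave the jars and everything else lying on the table where they are.

Things in the scene. Friction and masses are not known exactly. Their poses are not given: they have to be found in the camera images.
- mirror_head: upright mirror, glass 54 mm wide, 36 mm high, yellow tab above. Origin: centre of the glass, on the vertical axis it turns about (28 mm up when down, 73 mm when up). x: out of the glass; z: up. Light friction (0.02 N m). To show the marker, x must halve the horizontal angle between the directions from here to the lens and to the marker; all are at about one height, so only this turn matters
- mirror_axis (a point): on the mirror's turning axis at table height, with the rig's fixed axes: y along the rail towards the camera, x square to it, away from the robot (give or take 0.25 rad). The mirror's angle is from this x to the mirror's x: range -0.7 to 1.7 rad, -0.35 to -0.1 at the start; 0.2 to 1.05 is needed, so it turns counter-clockwise seen from above by 0.3 to 1.4 rad
- grip_tab (a point): centre of the yellow tab, on the mirror's axis, 51 mm above the mirror's origin, same axes: 12 mm thick along x (close the fingers along this), 34 mm wide along y, 42 mm high (58 to 100 mm above the table when down, 103 to 145 when up). Under it a 9 mm stem; round the lowered mirror a black guard cup, 68 mm across, rim 48 mm above the table
- lift (a joint): how far the mirror is pulled up out of its guard cup, m: 0 down, 0.045 at the stop. A spring pulls it back down: with its weight about 4 N at the bottom, 7.5 N at the stop
- pointer: red pointer on the white disc (68 mm across) that lies just above the mirror, rises with it and lids the cup when down (its top then 54 mm above the table, 4 mm below the tab); it sticks out 36 mm past the disc. Origin: the mirror's origin; x axis: the way it points. Geared to turn twice as far as the mirror, so it always points along the camera's line of sight after the mirror
- lens (a point): front of the lens of the small grey camera, 75 mm above the table, 163 mm from the mirror's axis along the rail (270 mm long); it looks along the rail at the mirror. Camera, rail, guard cup and mirror are one rig fixed to the table, the camera on the robot's left; its top is 93 mm high
- red_marker_mid (a point): middle of the red dome, 28 mm across, 12 mm high, on the white lid of the paint jar with the orange band (jar 58 mm across, 66 mm high; this point is 72 mm above the table). Loose; 0.13 to 0.26 m from the mirror's axis, on the rig's far side or to the right; the two jars may stand in either place
- blue_marker_mid (a point): middle of the same kind of dome in blue on the black lid of the paint jar with the teal band, same size. Loose, not wanted
- tube_rose: metal paint tube with a rose band, 38x118x29 mm, loose, at the right; origin under its middle
- tube_blue2: metal paint tube with a blue band, 40x138x31 mm, loose, at the right; origin under its middle
- marker2: black and red felt marker, 17x128x17 mm, loose, at the left; origin under its middle
Things that resemble listed ones, but are neither listed nor needed, are in the scene too. What is shaped like the part that bears red_marker_mid but green or pink is not meant.

How it is judged:
By the outcome, as a careful person would: the job done as asked, in the order asked, and still so for the second after the job is handed in, while the arm keeps its last pose, push and grip.
It also fails if it takes over 35 s, if anything falls off the work surface, if the arm or the gripper's body presses on something with over 40 N, if the wrist force passes 120 N, or if a joint passes its speed limit or range.

### The arm

A 6-joint arm with a two-finger parallel gripper is mounted at the origin on a cart in front of the work surface, level with it; the furniture and walls round the work are solid. World frame = base frame: x ahead of the robot, y to its left, z up, the work surface at z = 0. Lengths are in m, angles in rad, forces in N, time in s.
With the tool pointing down it reaches from about 0.3 to 1 m from the base axis. Payload 5.1 kg.
Tool frame: the origin (TCP) lies at the very end of the fingers, on their centre line; the grasp point (between the pads) lies 19 mm behind it; z points along the fingers, y is the line along which they close (so a half turn about z gives the same grasp; the last joint's range is limited). The gripper opens to 95 mm and grips with 3 to 60 N. Pads are 20 mm wide; open, the fingers measure 119 mm over their backs; the gripper's body (75 mm by 180 mm) begins 59 mm behind the grasp point.
Start: joints at [-1.428, 0.124, 1.65, -0, 1.367, -0.083], TCP at [0.145, -0.633, 0.215] pointing down, gripper open.
Joint ranges: [-2.61, 2.61], [-1.02, 2.33], [0.03, 2.71], [-1.35, 4.49], [0.32, 2.68], [-2.91, 2.91]. Speed limits (rad/s): [2.57, 2.57, 3.14, 3.14, 3.14, 3.14].

### API

Orientations are given as [roll, pitch, yaw] about the fixed x, y, z axes, in that order (R = Rz(yaw) Ry(pitch) Rx(roll)).
In Python, from station import arm gives the robot as it stands.
- The arm moves only by the shell command python3 -m creep 'ROWS' [FORCE]. ROWS is JSON, a list that holds one entry, the list of rows, each a list of 5 numbers: the shift along the tool's x, y, z in units of 30 mm (1.0 is 30 mm), then the turn about the tool's z in units of 6 degrees (1.0 is 6 degrees), then the opening in per cent of the stroke, from 0 (shut) to 100 (fully open). A call has 1 to 20 rows; each row shifts and turns the commanded pose from where the row before left it, along the tool's axes as they then stand; what a row does not reach is not made up. A row lasts 1/12 s, in which the tool goes at most 41.7 mm and 7.16 degrees, less where a joint would pass 70% of its speed; a pose out of reach is approached as far as the arm can. A call is refused whole if a number of a shift passes 1 or a number of a turn 1, either way. A call with a gripper value outside its range is refused whole. The fingers move at their own pace and stop on an object; FORCE is the grip in N (left out, the last holds). Time passes only in rows, so rows that do not move let the fingers close. It gives the time, the measured TCP pose, the force, the opening and the grip force at its end, in the units of the state.
- arm.get_obs(): the state, without advancing time (a new reading comes with each control period).
- arm.get_image(name): name is "scene" or "top" or "wrist"; returns a dict with "img" (480x640x3 uint8, red, green, blue), "mtx" (3x3 intrinsics, pixels), "R" (3x3) and "t" (3): a world point X has camera coordinates R X + t. Camera axes: x right, y down, z forward; pixel columns grow to the right and rows downward; lengths in m; the calibration is good to about 2 mm. A picture is of the moment at which its call begins. There is no depth.
- arm.hand_in(): hands the job in; it is judged then, once.
The state is a dict: "t": time; "joints": joint angles; "joint_vel": joint speeds; "tau": joint torques, N m; "tcp_pos": TCP position; "tool_rot": TCP orientation; "contact_force": force on the tool from outside, world axes, zero at the start; "moment": the same for the moment, N m; "finger_gap": opening from 0.0 (shut) to 1.0 (fully open); "gripper_force": force on a finger pad.
Only numpy, scipy, OpenCV 4.12 (cv2) and the standard library are available. Lean on these libraries where they do the work, as an engineer would, in place of code of your own. Each camera call takes 0.05 s, during which the arm holds its last target. There are 200 camera calls.

## Working session

There is one attempt and no reset: what is moved stays moved. The work goes in short steps, Python scripts to look and compute and a shell command to move; the robot and the scene stay as the last step left them, time stands still between calls to the robot, and variables do not carry over. Pictures are saved under pics/ and viewed, at most 10 in all, crops included, and the job is handed in when it is done.

```bash
mkdir -p pics; cat > h.py <<'E'
import numpy as np, cv2
from station import arm
def snap(name,fn,crop=None,scale=1):
    d=arm.get_image(name); im=d["img"][:,:,::-1].copy()
    np.savez('pics/'+fn+'.npz',**d)
    if crop: x0,y0,x1,y1=crop; im=im[y0:y1,x0:x1]
    if scale!=1: im=cv2.resize(im,None,fx=scale,fy=scale,interpolation=cv2.INTER_CUBIC)
    cv2.imwrite('pics/'+fn+'.png',im)
def at_z(fn,uv,z):
    d=np.load('pics/'+fn+'.npz'); K,R,t=d['mtx'],d['R'],d['t']
    r=R.T@np.linalg.solve(K,[uv[0],uv[1],1]); c=-R.T@t
    return c+r*(z-c[2])/r[2]
def proj(fn,X):
    d=np.load('pics/'+fn+'.npz'); p=d['mtx']@(d['R']@np.array(X)+d['t']); return p[:2]/p[2]
E
python3 -c "
from h import *
snap('top','top0'); snap('scene','scene0')
o=arm.get_obs(); print(o['t'],o['tcp_pos'],o['tool_rot'],o['finger_gap'])"
```

```text
0.1 [ 0.14539929 -0.63293955  0.21353243] [-3.13973890e+00 -1.46032841e-04  2.25797231e-01] 0.9973951595444924
```

View pics/top0.png

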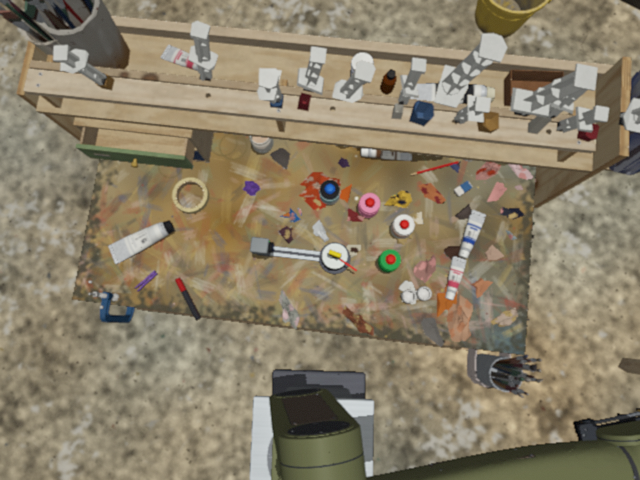

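View pics/scene0.png

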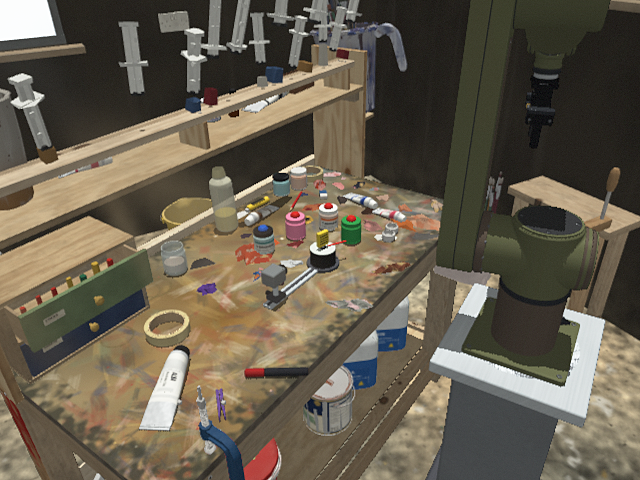

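Top view: the rig's mirror is at about (335,256) and its camera at (261,247). Three domes are red: the pink jar (369,203), the white-lidded jar (403,225) and the green jar (389,261). The blue dome is at (330,189). The white-lidded jar fits the description, and I'll confirm it in an enlarged crop.

```bash
python3 -c "
from h import *
a=np.load('pics/top0.npz')['img'][170:290,240:440,::-1]; b=np.load('pics/scene0.npz')['img'][190:310,240:440,::-1]
f=lambda i:cv2.resize(i,(500,300),interpolation=cv2.INTER_CUBIC)
a4=cv2.resize(a,(800,480),interpolation=cv2.INTER_CUBIC)
cv2.imwrite('pics/c_top.png',a4)
cv2.imwrite('pics/c_scene.png',cv2.resize(b,(800,480),interpolation=cv2.INTER_CUBIC))"
```

```text
(no output)
```

View pics/c_top.png

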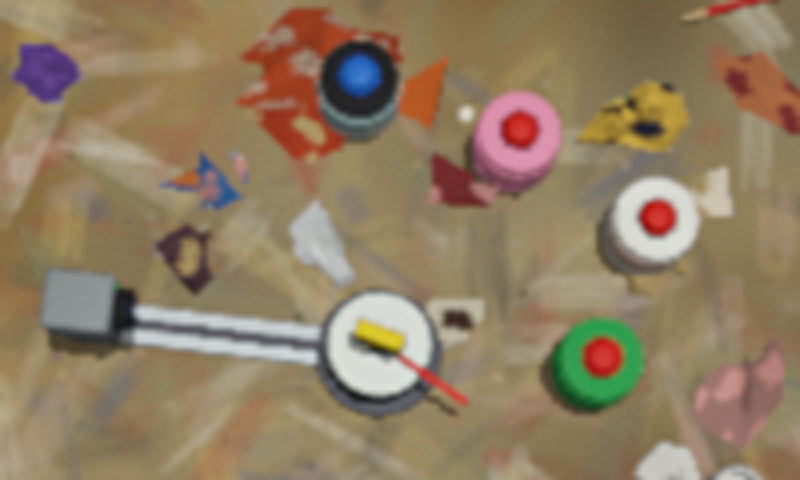

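View pics/c_scene.png

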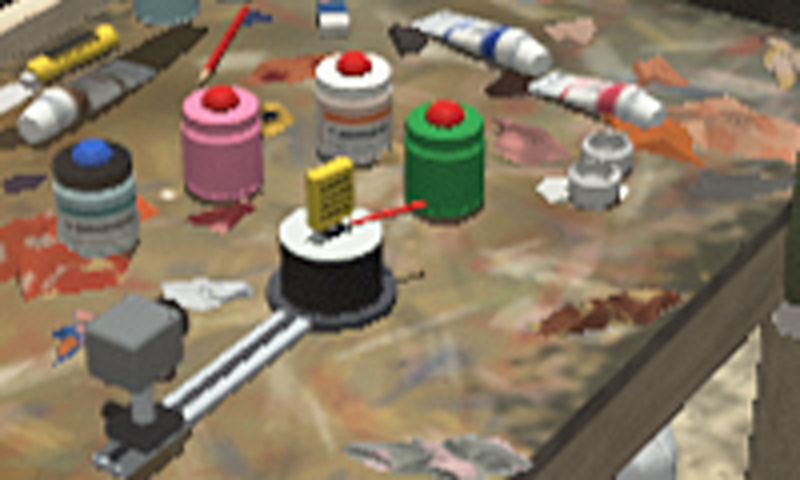

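The white jar at (404,224) has the orange band and a white lid with a red dome, so it is the target. The pink and green jars are decoys.

```bash
python3 -c "
from h import *
p=lambda u,v,z: at_z('top0',((u+.5)/4-.5+240,(v+.5)/4-.5+170),z)
M=p(658,217,.076);D=p(379,344,.054);T=p(381,334,.1);L=p(134,306,.075);P=p(467,403,.053);G=p(603,357,.076);PK=p(520,130,.076)
print('M',M,'D',D,'T',T,'L',L,'P',P,'G',G,'PK',PK,sep='\n')
# scene
q=lambda u,v,z: at_z('scene0',((u+.5)/4-.5+240,(v+.5)/4-.5+190),z)
print('scene M',q(354,64,.074),'Ttop',q(330,163,.1))
A=(D+T)/2
an=lambda X:np.arctan2(*(X-A)[1::-1])
print('L dist',np.linalg.norm((L-A)[:2]),'M dist',np.linalg.norm((M-A)[:2]))
print('yawL',an(L),'yawM',an(M),'bis',(an(L)+an(M))/2,'rel',(an(M)+an(L))/2-an(L)+np.pi/2,'pointer',an(P),'mirror now',(an(P)+an(L))/2, 'rel',(an(P)-an(L))/2+np.pi/2)
e1,e2=p(359,327,.1),p(404,341,.1);print('tab dir',np.arctan2(*(e1-e2)[1::-1])-np.pi/2)
"
```

```text
M
[ 0.61086474 -0.22709222  0.076     ]
D
[ 0.52492842 -0.04566178  0.054     ]
T
[ 0.52508027 -0.04658198  0.1       ]
L
[0.5431818  0.11611097 0.075     ]
P
[ 0.48717162 -0.10473572  0.053     ]
G
[ 0.51702338 -0.19157812  0.076     ]
PK
[ 0.66757331 -0.13572734  0.076     ]
scene M [ 0.6078892  -0.22529209  0.074     ] Ttop [ 0.52696108 -0.05269421  0.1       ]
L dist 0.16324802266406307 M dist 0.20030543897714131
yawL 1.4592162273089964 yawM -1.1278012583682304 bis 0.16570748447038297 rel 0.27728758395628317 pointer -2.1439713313486624 mirror now -0.342377552019833 rel -0.2307974525339329
tab dir -0.2796224593151182
```

The geometry agrees: the lens is 163 mm from the axis and the marker 200 mm. The mirror needs to turn from about -0.33 to +0.166 rad (world). Next I move above the tab, still high.

```bash
python3 -m creep '[[[0.4,-0.39,0,0,100],[0.7,-0.68,0,0,100],[0.95,-0.92,0,0,100],[0.95,-0.92,0,0,100],[0.95,-0.92,0,0,100],[0.95,-0.92,0,0,100],[0.95,-0.92,0,0,100],[0.95,-0.92,0,0,100],[0.95,-0.92,0,0,100],[0.95,-0.92,0,0,100],[0.95,-0.92,0,0,100],[0.95,-0.92,0,0,100],[0.95,-0.92,0,0,100],[0.95,-0.92,0,0,100],[0.95,-0.92,0,0,100],[0.95,-0.92,0,0,100],[0.95,-0.92,0,0,100],[0.8,-0.78,0,0,100],[0.5,-0.48,0,0,100],[0,0,0,0,100]]]' 60
python3 -m creep '[[[0,0,0,0.5,100],[0,0,0,1,100],[0,0,0,1,100],[0,0,0,1,100],[0,0,0,1,100],[0,0,0,1,100],[0,0,0,1,100],[0,0,0,0.5,100],[0,0,0,0,100],[0,0,0,0,100]]]'
```

```text
t: 1.77
tcp_pos: [0.525, -0.0469, 0.2141]
tool_rot: [-3.14, 0.0, 0.23]
contact_force: [-0.7, 0.6, 0.4]
finger_gap: 1.0
gripper_force: 0.0
t: 2.6
tcp_pos: [0.5235, -0.0507, 0.2143]
tool_rot: [3.141, 0.001, -0.506]
contact_force: [1.0, 0.4, 0.5]
finger_gap: 1.0
gripper_force: 0.0
```

Positive turn lowers the yaw, and the half-turn alternative would pass the last joint's range, so I turn back: 16.6 units negative.

```bash
python3 -m creep '[[[0,0,0,-0.6,100],[0,0,0,-1,100],[0,0,0,-1,100],[0,0,0,-1,100],[0,0,0,-1,100],[0,0,0,-1,100],[0,0,0,-1,100],[0,0,0,-1,100],[0,0,0,-1,100],[0,0,0,-1,100],[0,0,0,-1,100],[0,0,0,-1,100],[0,0,0,-1,100],[0,0,0,-1,100],[0,0,0,-1,100],[0,0,0,-1,100],[0,0,0,-1,100],[0,0,0,0,100],[0,0,0,0,100],[0,0,0,0,100]]]'
python3 -c "
from h import *
snap('wrist','w1',scale=1.25)
A=[.525,-.046]
for z in(.1,.079,.054): print(proj('w1',A+[z]))
print(proj('w1',[.611,-.227,.076]),proj('w1',[.543,.116,.075]))"
```

```text
t: 4.27
tcp_pos: [0.5238, -0.0502, 0.2146]
tool_rot: [-3.141, 0.0, 1.229]
contact_force: [-0.7, -0.4, 0.8]
finger_gap: 1.005
gripper_force: 0.0
[326.12570854 228.45036766]
[326.05017628 221.86478507]
[325.97209302 215.05678431]
[494.25434431 385.41035363] [269.37433539 -15.01658069]
```

View pics/w1.png

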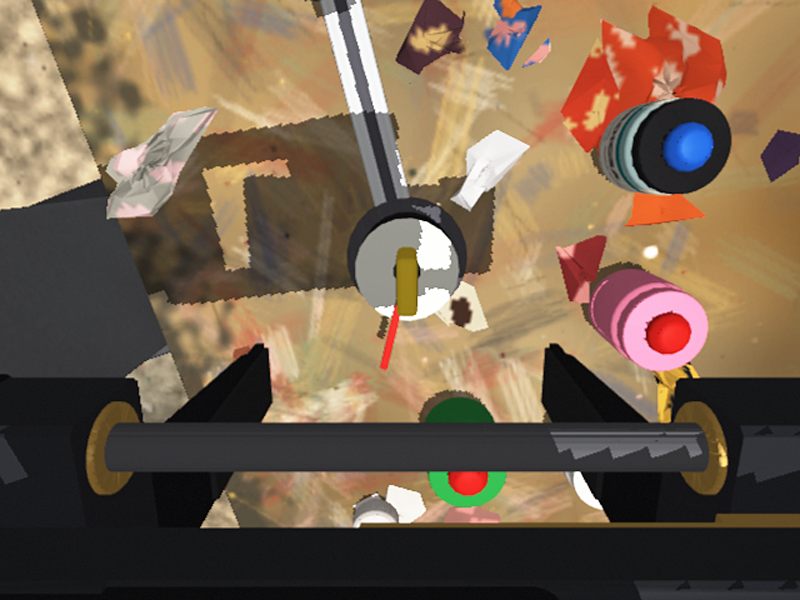

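The disc centre in the wrist view is at (325.6,214.4), against a predicted (326,215), and the tab is parallel to the pads. Descending.

```bash
python3 -m creep '[[[0.14,0,0.4,0,100],[0,0,0.6,0,100],[0,0,0.6,0,100],[0,0,0.6,0,100],[0,0,0.6,0,100],[0,0,0.6,0,100],[0,0,0.6,0,100],[0,0,0.5,0,60],[0,0,0.3,0,60],[0,0,0.2,0,60],[0,0,0,0,60],[0,0,0,0,60]]]' 50
python3 -c "
from h import *
snap('wrist','w2',scale=1.25)"
```

```text
t: 5.32
tcp_pos: [0.5256, -0.046, 0.0648]
tool_rot: [3.141, -0.0, 1.231]
contact_force: [-0.1, -0.1, 0.9]
finger_gap: 0.71
gripper_force: 0.0
```

View pics/w2.png

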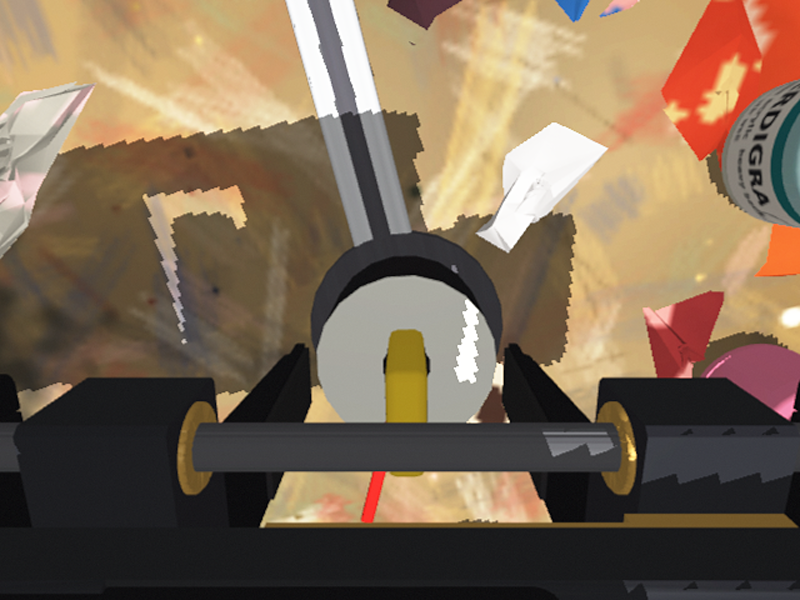

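The tab (405,400) lies midway between the fingers and parallel to the pads. Closing with 50 N.

```bash
python3 -m creep '[[[0,0,0,0,0],[0,0,0,0,0],[0,0,0,0,0],[0,0,0,0,0],[0,0,0,0,0],[0,0,0,0,0],[0,0,0,0,0],[0,0,0,0,0],[0,0,0,0,0],[0,0,0,0,0]]]' 50
```

```text
t: 6.2
tcp_pos: [0.5255, -0.0461, 0.0647]
tool_rot: [3.141, -0.0, 1.231]
contact_force: [1.6, 1.2, -0.2]
finger_gap: 0.125
gripper_force: 50.0
```

```bash
python3 -m creep '[[[0,0,-0.1,0,0],[0,0,-0.2,0,0],[0,0,-0.2,0,0],[0,0,-0.2,0,0],[0,0,-0.2,0,0],[0,0,-0.2,0,0],[0,0,-0.2,0,0],[0,0,-0.1,0,0],[0,0,-0.05,0,0],[0,0,0,0,0],[0,0,0,0,0],[0,0,0,0,0]]]'
```

```text
t: 7.2
tcp_pos: [0.5254, -0.0461, 0.1079]
tool_rot: [3.141, 0.0, 1.231]
contact_force: [4.4, -1.3, -7.3]
finger_gap: 0.12
gripper_force: 50.0
```

```bash
python3 -m creep '[[[0,0,-0.05,0,0],[0,0,0,0,0],[0,0,0,0,0]]]'; python3 -m creep '[[[0,0,-0.03,0,0],[0,0,0,0,0],[0,0,0,0,0]]]'
```

```text
t: 7.45
tcp_pos: [0.5254, -0.0461, 0.1095]
tool_rot: [-3.142, 0.0, 1.231]
contact_force: [4.3, -0.8, -6.6]
finger_gap: 0.123
gripper_force: 50.0
t: 7.7
tcp_pos: [0.5254, -0.0461, 0.1098]
tool_rot: [3.141, -0.0, 1.231]
contact_force: [6.6, -1.5, -11.2]
finger_gap: 0.121
gripper_force: 50.0
```

The stop is reached: 45 mm of travel, and the force rises past the spring's. Now turning 29° counter-clockwise (-4.83 units).

```bash
python3 -m creep '[[[0,0,0,-0.2,0],[0,0,0,-0.4,0],[0,0,0,-0.4,0],[0,0,0,-0.4,0],[0,0,0,-0.4,0],[0,0,0,-0.4,0],[0,0,0,-0.4,0],[0,0,0,-0.4,0],[0,0,0,-0.4,0],[0,0,0,-0.4,0],[0,0,0,-0.4,0],[0,0,0,-0.4,0],[0,0,0,-0.23,0],[0,0,0,0,0],[0,0,0,0,0],[0,0,0,0,0],[0,0,0,0,0],[0,0,0,0,0]]]'
python3 -c "
from h import *
snap('wrist','w3',scale=1.25); snap('top','top1',(290,190,430,290),5.7)
for z in (.099,):
  for r in (.03,.07):
    a=-1.128; print(r,[proj(f,[.5254+r*np.cos(a),-.0461+r*np.sin(a),z]) for f in('w3','top1')])
print(proj('top1',[.611,-.227,.076]),proj('w3',[.611,-.227,.076]))"
```

```text
t: 9.2
tcp_pos: [0.5248, -0.046, 0.1098]
tool_rot: [-3.14, -0.0, 1.737]
contact_force: [4.9, -1.1, -13.7]
finger_gap: 0.121
gripper_force: 50.0
0.03 [array([345.37416728, 347.6791055 ]), array([345.33334709, 248.37326408])]
0.07 [array([366.12232348, 416.22346961]), array([359.4957276 , 242.14879571])]
[404.08994179 223.82379805] [413.60760795 560.99544413]
```

View pics/w3.png

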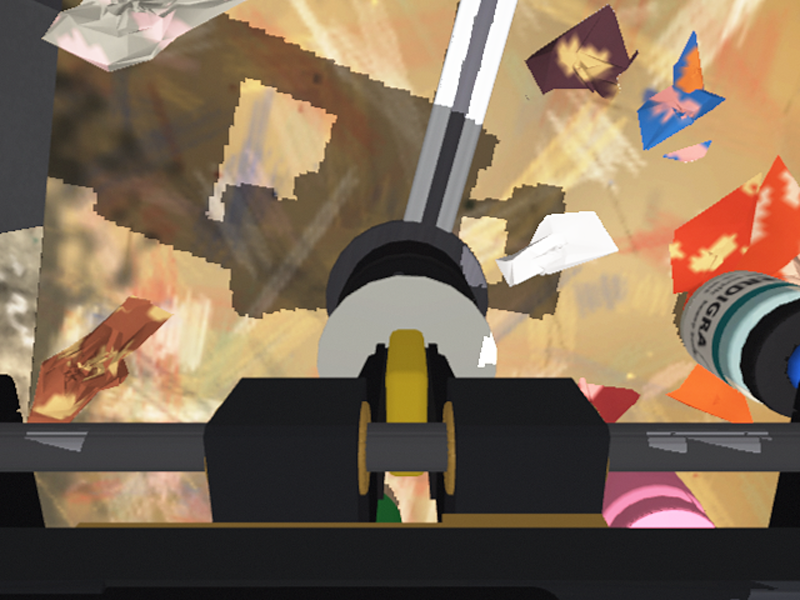

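View pics/top1.png

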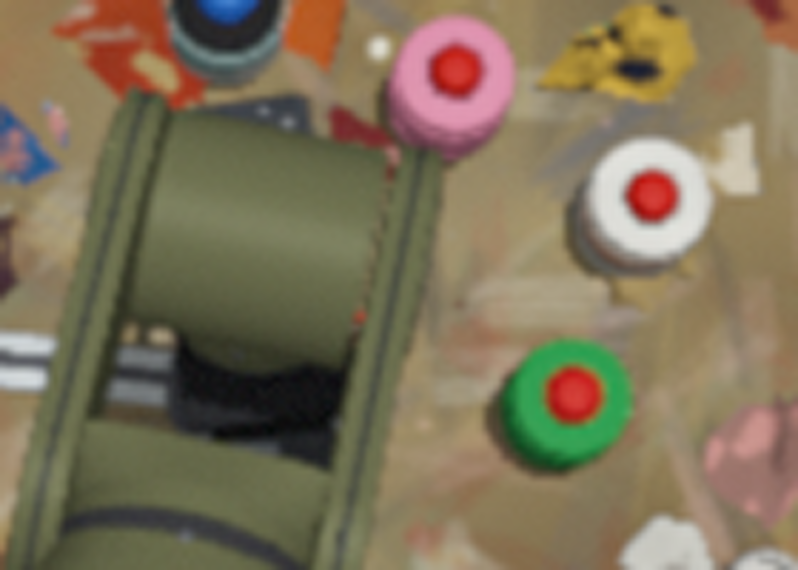

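The tab is still gripped flush and the disc is raised. In the top view a bit of pointer shows at (353.2,245.3), on the predicted line (353.2,244.9). I'll check it once more in the scene camera.

```bash
python3 -c "
from h import *
snap('scene','s1',(260,180,400,280),5.7)
a=-1.128
for r in (0,.034,.05,.07):
  for da in(-.1,0,.1):
    X=proj('s1',[.5252+r*np.cos(a+da),-.0461+r*np.sin(a+da),.099]); print(r,da,(X-[260,180])*5.7)
p=lambda u,v,z: at_z('top0',((u+.5)/4-.5+240,(v+.5)/4-.5+170),z)
d=p(140,327.5,.012)-p(318,346,.012); print('rail yaw',np.arctan2(d[1],d[0]))
"
```

```text
0 -0.1 [350.16041989 296.36216657]
0 0 [350.16041989 296.36216657]
0 0.1 [350.16041989 296.36216657]
0.034 -0.1 [363.82522964 259.92803478]
0.034 0 [356.53153068 259.54248687]
0.034 0.1 [349.17869807 259.51729368]
0.05 -0.1 [370.06360304 243.29481975]
0.05 0 [359.43875599 242.7411616 ]
0.05 0.1 [348.73079977 242.7072813 ]
0.07 -0.1 [377.69580422 222.94527748]
0.07 0 [362.99437183 222.1926826 ]
0.07 0.1 [348.18307168 222.15057008]
rail yaw 1.49163575344744
```

View pics/s1.png

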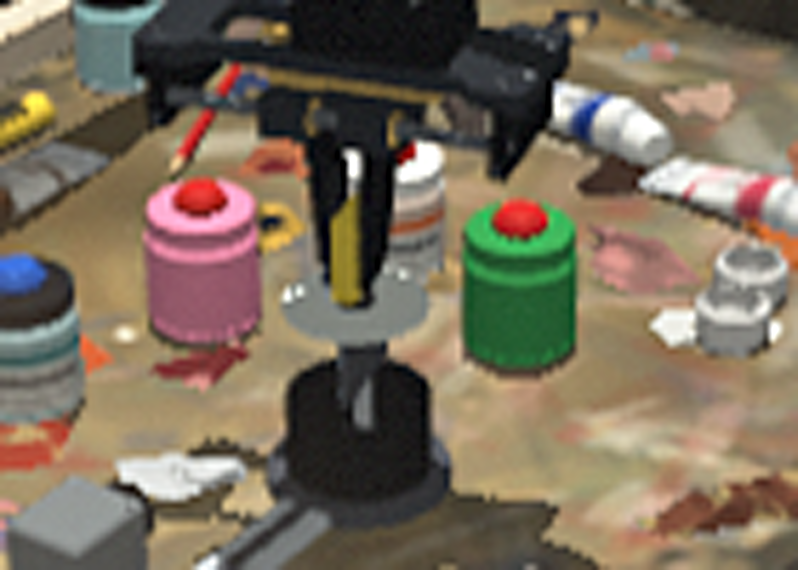

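The disc is raised, the tab is gripped, and the pointer is hidden behind a finger. The rail direction (1.49) and lens direction (1.46) differ slightly, so I'll settle it with the rail in the close wrist views.

```bash
python3 -c "
from h import *
a=np.load('pics/w1.npz')['img'][0:150,240:340,::-1];b=np.load('pics/w3.npz')['img'][0:150,315:415,::-1]
cv2.imwrite('pics/r.png',cv2.resize(np.hstack([a,b]),(800,600),interpolation=cv2.INTER_NEAREST))"
```

```text
(no output)
```

View pics/r.png

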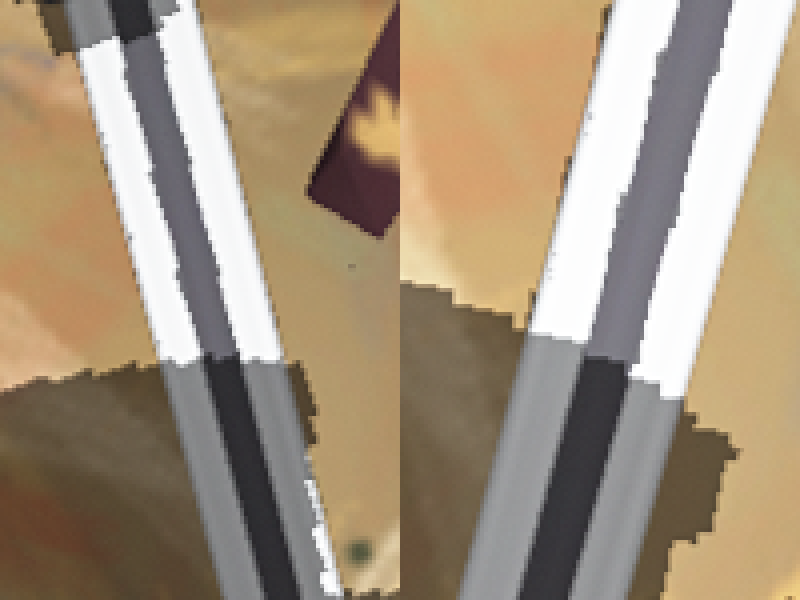

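```bash
python3 -c "
from h import *
def ln(f,x0,a,b,z=.01):
  A,B=[at_z(f,(u/4+x0-.4,v/4-.4),z) for u,v in(a,b)]; d=A-B; n=np.array([-d[1],d[0]])/np.hypot(*d[:2])
  print(f,'yaw',round(np.arctan2(d[1],d[0]),4),'axis offset mm',1e3*n@(np.array([.5252,-.0461])-B[:2]))
ln('w1',240,(130,0),(281,590));ln('w1',240,(80,50),(222,600));ln('w1',240,(197,0),(338,580))
ln('w3',215,(704,0),(546,595));ln('w3',215,(610,20),(463,590));ln('w3',215,(798,0),(632,590))
A=np.array([.5252,-.0461])
for M in([.611,-.227],[.6079,-.2253],[.6115,-.2275]): print(np.arctan2(M[1]-A[1],M[0]-A[0]))
"
```

```text
w1 yaw 1.476 axis offset mm -1.2145928749208696
w1 yaw 1.4692 axis offset mm -14.648711798372986
w1 yaw 1.4724 axis offset mm 11.192570930137688
w3 yaw 1.4863 axis offset mm -0.5238917330710446
w3 yaw 1.4813 axis offset mm -13.683742646861727
w3 yaw 1.4834 axis offset mm 12.2019269669069
-1.1279232085562858
-1.138423939432993
-1.1267409555901817
```

Average rail yaw is about 1.474 and the marker direction -1.129, so the target is 0.172. I trim by -0.06 units, let it settle and hand in.

```bash
python3 -m creep '[[[0,0,0,-0.06,0],[0,0,0,0,0],[0,0,0,0,0],[0,0,0,0,0],[0,0,0,0,0],[0,0,0,0,0]]]'; python3 -c "
from h import *
print(arm.hand_in())"
```

```text
t: 9.85
tcp_pos: [0.5248, -0.046, 0.1099]
tool_rot: [-3.14, -0.0, 1.743]
contact_force: [4.1, -2.2, -18.5]
finger_gap: 0.124
gripper_force: 50.0
the job is handed in; nothing more can be done
None
```

I pulled the mirror up to its stop, then turned it to the computed angle for the red marker on the white-lidded, orange-banded jar, and handed in at 9.85 s still gripping the tab; the last sliver of pointer I could see was on line, but the gripper hid the rest, so the final angle (good to about 0.01 rad) rests on my measurements.

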